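Store clutch setting 4 on the screwdriver controller

ROBOT

A 6-joint arm with a two-finger parallel gripper is mounted at the origin on a cart in front of the work surface, level with it; the furniture and walls round the work are solid. World frame = base frame: x ahead of the robot, y to its left, z up, the work surface at z = 0. Lengths are in m, angles in rad, forces in N, time in s.
With the tool pointing down it reaches from about 0.25 to 0.775 m from the base axis. Payload 8.9 kg.
Tool frame: the origin (TCP) lies on the centre line of the jaws, within the pads' length; the fingertips stand ahead of it and the grasp point (between the pads) lies 8 mm behind it (manip.nose_length is the z of the fingertips in the tool frame, in m); z points along the fingers, y is the line along which they close (so a half turn about z gives the same grasp; the last joint's range is limited). The gripper opens to 85 mm and grips with 20 to 120 N. Pads are 22 mm wide; open, the fingers measure 114 mm over their backs; the gripper's body (76 mm by 85 mm) begins 54 mm behind the grasp point. The pads swing forward as they close: fully open they stand 13 mm farther back than shut.
Start: joints at [-0.139, 0.291, -0.153, 1.127, 0, 1.431], TCP at [0.525, 0, 0.242] pointing down, gripper open.
Joint ranges: [-2.52, 2.52], [-0.91, 1.74], [-1.3, 1.37], [-1.96, 2.02], [-1.52, 1.47], [-3.14, 3.14]. Speed limits (rad/s): [2.22, 2.22, 2.79, 3.14, 3.14, 3.14].

INTERFACE

Orientations are given as [roll, pitch, yaw] about the fixed x, y, z axes, in that order (R = Rz(yaw) Ry(pitch) Rx(roll)).
In Python, from cell import manip gives the robot as it stands.
- The arm moves only by the tool step_arm, never from a script. Its argument "moves" is a list of rows, each an object of numbers: "dx", "dy", "dz": the shift along the tool's x, y, z in m; "wx", "wy", "wz": the turn, a rotation vector about the tool's x, y, z in rad. In form: [{"dx": .., "dy": .., "dz": .., "wx": .., "wy": .., "wz": ..}, ...]. A call has 1 to 12 rows; each row shifts and turns the commanded pose from where the row before left it, along the tool's axes as they then stand; what a row does not reach is not made up. A row lasts 1/10 s, in which the tool goes at most 50 mm and 8.59 degrees, less where a joint would pass 70% of its speed; a pose out of reach is approached as far as the arm can. A call is refused whole if a number of a shift passes 0.05 or a number of a turn 0.15, either way. A call with a gripper value outside its range is refused whole. "jaw" is the finger opening in m, from 0 to 0.0854, set as the call begins (left out, the last holds). The fingers move at their own pace and stop on an object; "newtons" is the grip in N (left out, the last holds). Time passes only in rows, so rows that do not move let the fingers close. It gives the time, the measured TCP pose, the force, the opening and the grip force at its end, in the units of the state.
- manip.get_state(): the state, without advancing time (a new reading comes with each control period).
- manip.snapshot(name): name is "scene" or "side" or "wrist"; returns a dict with "img" (400x640x3 uint8, red, green, blue), "K" (3x3 intrinsics, pixels), "origin" and "orientation" of the camera in the world. Camera axes: x right, y down, z forward; pixel columns grow to the right and rows downward; lengths in m; the calibration is good to about 2 mm. The wrist camera is an equidistant fisheye: a pixel r from the principal point sees the ray r / f radians off the axis. A picture is of the moment at which its call begins. There is no depth.
- manip.hand_in(): hands the job in; it is judged then, once.
The state is a dict: "t": time; "joint_positions": joint angles; "qvel": joint speeds; "effort": joint torques, N m; "tool_pos": TCP position; "orientation": TCP orientation; "wrist_force": force on the tool from outside, world axes, zero at the start; "ft_torque": the same for the moment, N m; "opening": finger opening in m; "finger_force": force on a finger pad.
Only numpy, scipy, OpenCV 4.12 (cv2) and the standard library are available. Lean on these libraries where they do the work, as an engineer would, in place of code of your own. Each camera call takes 0.05 s, during which the arm holds its last target. There are 200 camera calls.

TASK

On the blue screwdriver controller, turn the black clutch collar so that its orange pointer clicks in at 4, and let go of it. Then take the orange-handled stylus out of its stand, reach its steel tip through the small hole with the yellow rim and press the recessed red button fully down. Finish while still gripping the stylus with the button held down, and leave the other things on the bench where they are.

Things in the scene. Friction and masses are not known exactly. Their poses are not given: they have to be found in the camera images.
- controller: Fixed flat box, dark blue with a black foot, 120 x 200 x 50 mm (x, y, z of its own frame), standing on the bench; its place and yaw vary. Origin: centre of its underside; z up; its -x side roughly faces the robot. The black collar stands on top at (0, +52 mm), the hole is in the top at (0, -52 mm). White figures 1 to 6 lie on the far (+x) side round the collar, 1 at the left (+y) and 6 at the right, 25 degrees apart.
- clutch_collar (a joint): Turn of the collar in rad, clockwise seen from above positive, about its upright axis; range 0 to 2.182 with end stops. Six click stops: figure n is at (n - 1) x 0.4363, so 1 is at 0 and 4 is at 1.309. It snaps into the nearest stop when let go; about 0.1 N m carries it over a click. It starts at or near 1 or 2.
- collar_grip (a point): Point on the collar's axis, 17 mm above the controller's top (67 mm above the bench). The collar is a round ribbed black drum, 46 mm in diameter, from 2 to 32 mm above the controller's top, so it can be gripped from above at any yaw. The point's frame turns with the collar.
- hole_mouth (a point): Centre of the round hole, 14 mm in diameter, with a yellow rim, level with the controller's top (50 mm above the bench). The hole goes straight down.
- store_button (a joint): Travel of the red button in m, straight down: 0 up, 0.006 fully down against a hard stop. A spring resists: 1.6 N at the start, 6.4 N fully down; it springs back up when released.
- button_top (a point): Centre of the top face of the red button (12 mm in diameter) inside the hole; 25 mm below the hole's mouth when up. Moves down with the button.
- stylus: The loose stylus, about 50 g: round orange handle and thin steel shaft. Origin at the middle of the handle, z along its axis, the handle's blunt end to +z, the tip to -z.
- stylus_center (a point): Middle of the stylus handle, which is a cylinder 18 mm in diameter and 55 mm long. The shaft, 7 mm in diameter with a rounded tip, runs 45 mm beyond the handle, so the tip is 72.5 mm from this point. It stands upright in the stand with the handle's lower end resting on the stand's top; this point is then 82.5 mm above the bench.
- stylus_tip (a point): End of the stylus tip, 72.5 mm from the middle of the handle.
- stylus_stand: Fixed aluminium block, 56 x 56 mm, on a dark 70 x 70 mm foot, 55 mm high in all, with a 12 mm hole in the middle of its top in which the stylus shaft stands. Origin: centre of its underside.
- steel_weight: Bystander: pale square weight with a knob, 40 x 40 x 49 mm, loose. Origin: centre of its underside.
- vial_nest: Bystander: grey block with purple-capped vials, 52 x 90 x 48 mm, loose. Origin: centre of its underside.
- side_cutters: Bystander: red-handled side cutters lying flat, 127 x 46 x 12 mm, loose. Origin: centre of its underside.
- screwdriver_1: Bystander: black-handled screwdriver lying flat, 136 x 19 x 18 mm, loose. Origin: centre of its underside.
Things that resemble listed ones, but are neither listed nor needed, are in the scene too. Of the things that look like the stylus, the smaller one is meant.

How it is judged:
By the outcome, as a careful person would: the job done as asked, in the order asked, and still so for the second after the job is handed in, while the arm keeps its last pose, push and grip.
It also fails if it takes over 48 s, if anything falls off the work surface, if the arm or the gripper's body presses on something with over 40 N, if the wrist force passes 120 N, or if a joint passes its speed limit or range.

## Working session

There is one attempt and no reset: what is moved stays moved. The work goes in short steps, Python scripts to look and compute and a tool call to move; the robot and the scene stay as the last step left them, time stands still between calls to the robot, and variables do not carry over. Pictures are saved under pics/ and viewed, at most 10 in all, crops included, and the job is handed in when it is done.

Besides the shell and the picture viewer there is one more tool, called after "Call:" as a command line: name --argument value ..., lists and objects as JSON in quotes. step_arm: Moves the arm, as the interface text tells. Its arguments: {"type":"object","properties":{"moves":{"type":"array"},"jaw":{"type":"number"},"newtons":{"type":"number"}},"required":["moves"]}

```bash
mkdir -p pics; ls
python3 - <<'E'
from cell import manip
import cv2,pickle
d={}
for n in("scene","side","wrist"):
    s=manip.snapshot(n);d[n]=s;cv2.imwrite(f"pics/{n}0.png",s["img"][:,:,::-1])
    print(n,s["K"],s["origin"],s["orientation"])
pickle.dump(d,open("d0.pkl","wb"))
print(manip.get_state(),manip.nose_length)
E
```

```text
pics
scene [[498.4722646    0.         318.51815756]
 [  0.         498.4722646  194.37186387]
 [  0.           0.           1.        ]] [ 0.04181193 -0.63729192  0.61378469] [-2.05748465  0.01706388 -0.53439437]
side [[463.16717305   0.         318.81685677]
 [  0.         463.16717305 204.70761031]
 [  0.           0.           1.        ]] [ 0.03555464 -0.64573665  0.60514198] [-2.04784334  0.02373134 -0.56146979]
wrist [[309.70691629   0.         316.20876666]
 [  0.         309.70691629 201.86177274]
 [  0.           0.           1.        ]] [0.52548062 0.0750632  0.37466455] [2.84412761e+00 4.32021002e-04 4.92921398e-04]
{'t': 0.15, 'joint_positions': array([-1.39309366e-01,  2.91169072e-01, -1.53938371e-01,  1.12672021e+00,
       -3.85917332e-05,  1.43148783e+00]), 'qvel': array([-0.00123901, -0.00216289,  0.00282595, -0.00082854, -0.00105461,
        0.00031781]), 'effort': array([ 1.43475558e-03, -5.37369597e+01,  3.31521606e+01,  1.14745408e-02,
       -1.60248046e-04, -2.47105180e-05]), 'tool_pos': array([5.24672402e-01, 3.26443700e-05, 2.41860222e-01]), 'orientation': array([-3.14056596e+00, -1.04990905e-04,  1.57079542e+00]), 'wrist_force': array([-0.1912886 ,  0.55595019,  0.07279814]), 'ft_torque': array([-0.01322685, -0.00800439,  0.00119483]), 'finger_force': 0.0, 'opening': 0.08539923118639961} 0.011
```

View pics/scene0.png

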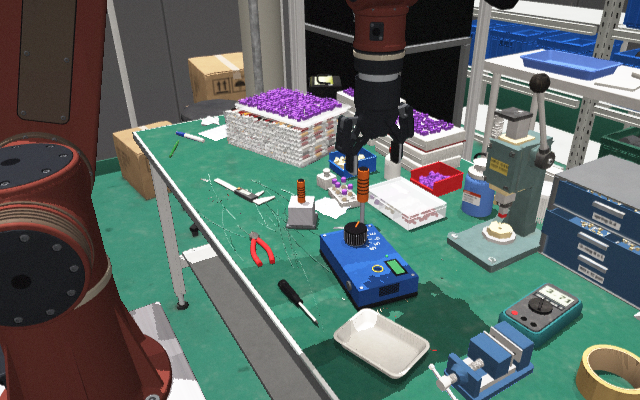

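View pics/wrist0.png

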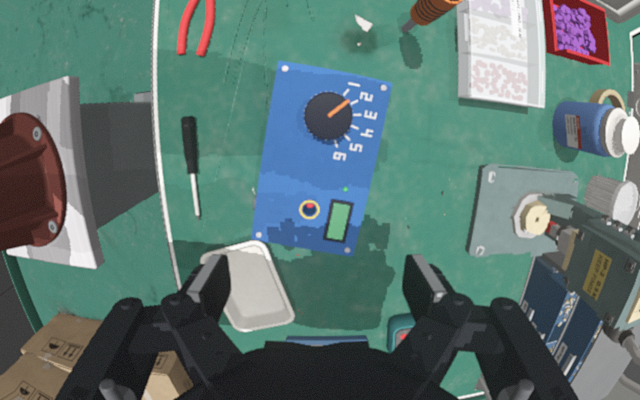

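The wrist view shows the controller: drum top (328,116), hole (310,209), corner screws (285,68), (386,87), (258,235), (348,250), and the pointer toward about 2. Two things resemble the stylus in the scene image: a short orange handle in a grey block at (301,190), and a longer one at (363,185) behind the controller. The one at (301,190) is smaller and stands in an aluminium block, so it fits. I'll confirm it in a crop.

```bash
cat > h.py <<'E'
import numpy as np
from scipy.spatial.transform import Rotation as R
def hit(s,px,z,fish=False):
    K=s["K"];u=np.array([(px[0]-K[0,2])/K[0,0],(px[1]-K[1,2])/K[1,1]])
    if fish:
        r=np.hypot(*u);d=np.array([*(u/r*np.sin(r)),np.cos(r)]) if r>0 else np.array([0,0,1.])
    else: d=np.array([*u,1])
    d=R.from_euler("xyz",s["orientation"]).apply(d);o=np.array(s["origin"])
    return (o+d*(z-o[2])/d[2])[:2].round(4)
E
python3 - <<'E'
import pickle,cv2
from h import *
d=pickle.load(open("d0.pkl","rb"));w=d["wrist"];s=d["scene"]
print("collar",hit(w,(328,116),.082,1),"ptr",hit(w,(349,98),.082,1))
print("hole",hit(w,(310,209),.05,1))
for p in((285,68),(386,87),(258,235),(348,250)):print("screw",hit(w,p,.05,1))
print("sty top",hit(s,(301,181),.11),"small bot",hit(s,(301,201),.055))
a=cv2.resize(s["img"][150:300,230:430],None,fx=4,fy=4,interpolation=cv2.INTER_CUBIC)
cv2.imwrite("pics/crop1.png",a[:,:,::-1])
E
```

```text
collar [0.5364 0.0692] ptr [0.5559 0.0865]
hole [ 0.5185 -0.0327]
screw [0.4932 0.1195]
screw [0.5982 0.101 ]
screw [ 0.4583 -0.0644]
screw [ 0.5625 -0.0831]
sty top [0.5189 0.2641] small bot [0.52 0.27]
```

View pics/crop1.png

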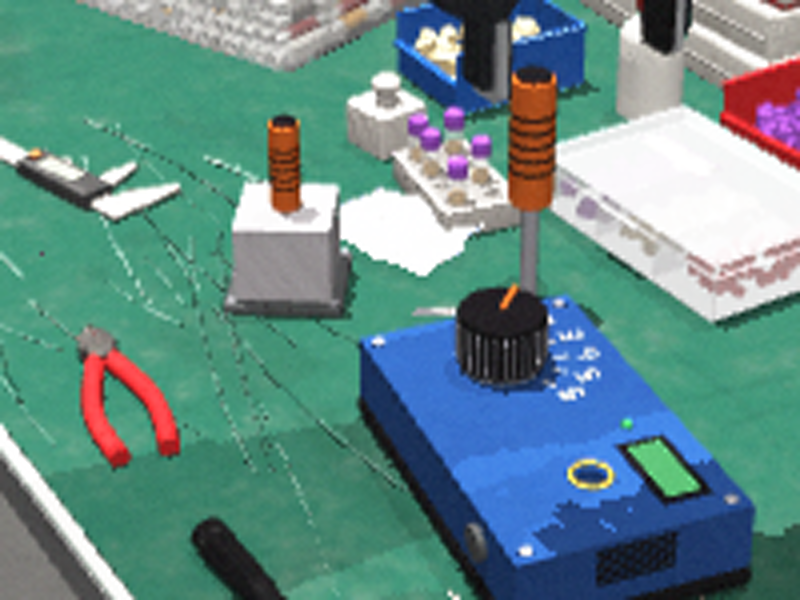

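Confirmed: the small orange handle at crop (285,165) stands in the aluminium block, while the larger one at crop (533,140) is a lookalike. Next I work out the pointer and figure angles.

Run:
```python
import pickle,cv2
from h import *
d=pickle.load(open("d0.pkl","rb"));w=d["wrist"];I=w["img"].astype(int)
c=np.array([.537,.0693])
m=(I[:,:,0]>150)&(I[:,:,2]<90)&(I[:,:,1]<170);v,u=np.nonzero(m[85:140,300:360]);
P=np.array([hit(w,(a+300,b+85),.082,1) for a,b in zip(u,v)])-c
_,_,vt=np.linalg.svd(P-P.mean(0));print(len(P),np.degrees(np.arctan2(*P.mean(0)[::-1])),np.degrees(np.arctan2(vt[0,1],vt[0,0])))
for p in((353,87),(366,98),(370,114),(367,132),(355,148),(339,157)):
    q=hit(w,p,.05,1)-c;print(np.degrees(np.arctan2(q[1],q[0])),np.hypot(*q))
```

```text
10 43.638564998065085 -144.5820919447312
48.948666504773634 0.04004659785799537
25.40771810894852 0.04428317965096899
2.830295960523902 0.04455434883375582
-22.061520606801647 0.04499444410146653
-49.412504916268475 0.0450347643493335
-74.17479285194338 0.045837321038647086
```

Call:
step_arm --moves '[{"dx": 0.035, "dy": 0.006, "wz": -0.1}, {"dx": 0.035, "dy": 0.006, "wz": -0.1}, {"wz": -0.1}, {"wz": -0.1}, {"wz": -0.1}, {"wz": -0.1}, {"dz": 0.03}, {"dz": 0.03}, {"dz": 0.03}]'

```text
schema error: expected keys dx, dy, dz, wx, wy, wz
```

Call:
step_arm --moves '[{"dx": 0.035, "dy": 0.006, "dz": 0, "wx": 0, "wy": 0, "wz": 0}, {"dx": 0.034, "dy": 0.006, "dz": 0, "wx": 0, "wy": 0, "wz": 0}, {"dx": 0, "dy": 0, "dz": 0, "wx": 0, "wy": 0, "wz": -0.12}, {"dx": 0, "dy": 0, "dz": 0.01, "wx": 0, "wy": 0, "wz": -0.12}, {"dx": 0, "dy": 0, "dz": 0.02, "wx": 0, "wy": 0, "wz": -0.12}, {"dx": 0, "dy": 0, "dz": 0.03, "wx": 0, "wy": 0, "wz": -0.12}, {"dx": 0, "dy": 0, "dz": 0.03, "wx": 0, "wy": 0, "wz": -0.12}, {"dx": 0, "dy": 0, "dz": 0.01, "wx": 0, "wy": 0, "wz": 0}, {"dx": 0, "dy": 0, "dz": 0, "wx": 0, "wy": 0, "wz": 0}, {"dx": 0, "dy": 0, "dz": 0, "wx": 0, "wy": 0, "wz": 0}]'

```text
t: 1.15
tool_pos: [0.5376, 0.069, 0.1433]
orientation: [3.141, 0.001, 2.168]
wrist_force: [0.6, -0.9, 0.2]
opening: 0.0852
finger_force: 0.0
```

Run:
```python
from cell import manip
import cv2,pickle
s=manip.snapshot("wrist");cv2.imwrite("pics/w1.png",s["img"][:,:,::-1]);pickle.dump(s,open("w1.pkl","wb"))
t=manip.get_state();print(t["tool_pos"],t["orientation"],t["joint_positions"],s["origin"],s["orientation"])
```

```text
[0.53795844 0.06898526 0.14366501] [3.13997018e+00 1.10970997e-03 2.16864024e+00] [-7.28650302e-03  3.96727088e-01 -2.71921597e-01  9.00181991e-01
  1.03219836e-05  9.65665018e-01] [0.49604337 0.13104981 0.27611212] [ 2.84292733e+00 -1.64339713e-03  5.97805163e-01]
```

View pics/w1.png

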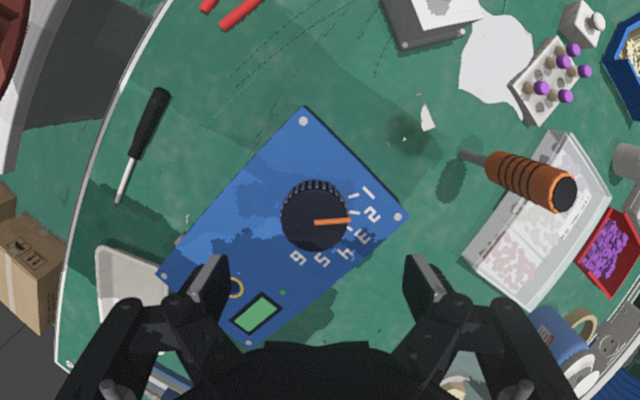

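Run:
```python
import pickle
from h import *
w=pickle.load(open("w1.pkl","rb"));I=w["img"].astype(int)
m=(I[:,:,0]>150)&(I[:,:,2]<110)&(I[:,:,0]-I[:,:,2]>80);v,u=np.nonzero(m[200:245,290:362])
P=np.array([hit(w,(a+290,b+200),.082,1) for a,b in zip(u,v)])
_,_,vt=np.linalg.svd(P-P.mean(0));print(len(P),P.mean(0),P.min(0),P.max(0),np.degrees(np.arctan2(vt[0,1],vt[0,0])))
print("hole",hit(w,(235,287),.05,1))
S=[hit(w,p,.05,1) for p in((304,121),(398,217),(162,276),(249,342))];print(S,np.mean(S,0))
# drum top circle: edge fit
E=[hit(w,p,.082,1) for p in((281,217),(350,212),(316,250),(313,186))];print(E)
for p in((352,195),(357,212),(350,231)):print(hit(w,p,.05,1),np.degrees(np.arctan2(*(hit(w,p,.05,1)-[.5372,.0693])[::-1])))
```

```text
175 [0.54589143 0.07651371] [0.5363 0.0685] [0.5553 0.085 ] -140.99554251986513
hole [ 0.5205 -0.0314]
[array([0.4938, 0.1193]), array([0.5964, 0.0999]), array([ 0.4577, -0.0663]), array([ 0.5621, -0.0829])] [0.5275 0.0175]
[array([0.5164, 0.0598]), array([0.5525, 0.0886]), array([0.5495, 0.0528]), array([0.5222, 0.0895])]
[0.555  0.0936] 53.776839992719985
[0.5664 0.0847] 27.807041531501092
[0.5713 0.0688] -0.8400538696966698
```

Pointer is at about 40° world, between 1 and 2, and figure 4 lies at about -22.7°, so the collar needs 1.09 rad clockwise. Descend and grip.

Call:
step_arm --moves '[{"dx": 0, "dy": 0, "dz": 0.02, "wx": 0, "wy": 0, "wz": 0}, {"dx": 0, "dy": 0, "dz": 0.02, "wx": 0, "wy": 0, "wz": 0}, {"dx": 0, "dy": 0, "dz": 0.02, "wx": 0, "wy": 0, "wz": 0}, {"dx": 0, "dy": 0, "dz": 0.01, "wx": 0, "wy": 0, "wz": 0}, {"dx": 0, "dy": 0, "dz": 0.007, "wx": 0, "wy": 0, "wz": 0}, {"dx": 0, "dy": 0, "dz": 0, "wx": 0, "wy": 0, "wz": 0}]'

```text
t: 1.8
tool_pos: [0.5371, 0.069, 0.0654]
orientation: [-3.142, 0.0, 2.17]
wrist_force: [-0.2, -0.3, -0.3]
opening: 0.0856
finger_force: 0.0
```

Call:
step_arm --moves '[{"dx": 0, "dy": 0, "dz": 0, "wx": 0, "wy": 0, "wz": 0}, {"dx": 0, "dy": 0, "dz": 0, "wx": 0, "wy": 0, "wz": 0}, {"dx": 0, "dy": 0, "dz": 0, "wx": 0, "wy": 0, "wz": 0}, {"dx": 0, "dy": 0, "dz": 0, "wx": 0, "wy": 0, "wz": 0}, {"dx": 0, "dy": 0, "dz": 0, "wx": 0, "wy": 0, "wz": 0}, {"dx": 0, "dy": 0, "dz": 0, "wx": 0, "wy": 0, "wz": 0}, {"dx": 0, "dy": 0, "dz": 0, "wx": 0, "wy": 0, "wz": 0}, {"dx": 0, "dy": 0, "dz": 0, "wx": 0, "wy": 0, "wz": 0}]' --jaw 0.035 --newtons 50

```text
t: 2.6
tool_pos: [0.5365, 0.0683, 0.0663]
orientation: [-3.14, 0.001, 2.17]
wrist_force: [-6.3, -4.9, 10.7]
opening: 0.0443
finger_force: 49.8
```

Call:
step_arm --moves '[{"dx": 0, "dy": 0, "dz": 0, "wx": 0, "wy": 0, "wz": 0.1}, {"dx": 0, "dy": 0, "dz": 0, "wx": 0, "wy": 0, "wz": 0.1}, {"dx": 0, "dy": 0, "dz": 0, "wx": 0, "wy": 0, "wz": 0.1}, {"dx": 0, "dy": 0, "dz": 0, "wx": 0, "wy": 0, "wz": 0.1}, {"dx": 0, "dy": 0, "dz": 0, "wx": 0, "wy": 0, "wz": 0.1}, {"dx": 0, "dy": 0, "dz": 0, "wx": 0, "wy": 0, "wz": 0.1}, {"dx": 0, "dy": 0, "dz": 0, "wx": 0, "wy": 0, "wz": 0.1}, {"dx": 0, "dy": 0, "dz": 0, "wx": 0, "wy": 0, "wz": 0.1}, {"dx": 0, "dy": 0, "dz": 0, "wx": 0, "wy": 0, "wz": 0.1}, {"dx": 0, "dy": 0, "dz": 0, "wx": 0, "wy": 0, "wz": 0.1}, {"dx": 0, "dy": 0, "dz": 0, "wx": 0, "wy": 0, "wz": 0.09}, {"dx": 0, "dy": 0, "dz": 0, "wx": 0, "wy": 0, "wz": 0}]'

```text
t: 3.8
tool_pos: [0.535, 0.0683, 0.0663]
orientation: [-3.14, 0.003, 1.077]
wrist_force: [-11.8, -4.3, 18.1]
opening: 0.0448
finger_force: 50.4
```

Run:
```python
from cell import manip
import cv2,pickle
from h import *
w=manip.snapshot("wrist");pickle.dump(w,open("w2.pkl","wb"));I=w["img"].astype(int)
t=manip.get_state();print(t["orientation"],t["ft_torque"],t["wrist_force"])
m=(I[:,:,0]>150)&(I[:,:,2]<110)&(I[:,:,0]-I[:,:,2]>80)
m=m.astype('uint8');n,l,st,c=cv2.connectedComponentsWithStats(m)
for i in range(1,n):
  if st[i,4]>20:
    v,u=np.nonzero(l==i);P=np.array([hit(w,(a,b),.082,1) for a,b in zip(u,v)])
    if np.hypot(*(P.mean(0)-[.537,.069]))<.03:
      vt=np.linalg.svd(P-P.mean(0),full_matrices=False)[2];print(len(P),c[i],P.mean(0),np.degrees(np.arctan2(vt[0,1],vt[0,0])))
```

```text
[-3.13979676e+00  2.93591845e-03  1.07962697e+00] [-0.80411387  2.41898848 -0.00731806] [-11.39354236  -3.93976119  17.61884656]
296 [341.56756757 283.52702703] [0.54631723 0.0641125 ] 156.32760535626235
```

Call:
step_arm --moves '[{"dx": 0, "dy": 0, "dz": 0, "wx": 0, "wy": 0, "wz": 0}, {"dx": 0, "dy": 0, "dz": 0, "wx": 0, "wy": 0, "wz": 0}, {"dx": 0, "dy": 0, "dz": 0, "wx": 0, "wy": 0, "wz": 0}, {"dx": 0, "dy": 0, "dz": 0, "wx": 0, "wy": 0, "wz": 0}, {"dx": 0, "dy": 0, "dz": 0, "wx": 0, "wy": 0, "wz": 0}, {"dx": 0, "dy": 0, "dz": 0, "wx": 0, "wy": 0, "wz": 0}, {"dx": 0, "dy": 0, "dz": -0.02, "wx": 0, "wy": 0, "wz": 0}, {"dx": 0, "dy": 0, "dz": -0.03, "wx": 0, "wy": 0, "wz": 0}]' --jaw 0.085

```text
t: 4.65
tool_pos: [0.5356, 0.069, 0.1144]
orientation: [-3.138, 0.002, 1.081]
wrist_force: [0.5, -0.6, 1.0]
opening: 0.085
finger_force: 0.0
```

Call:
step_arm --moves '[{"dx": 0, "dy": 0, "dz": -0.03, "wx": 0, "wy": 0, "wz": -0.1}, {"dx": 0, "dy": 0, "dz": -0.03, "wx": 0, "wy": 0, "wz": -0.1}, {"dx": 0, "dy": 0, "dz": -0.03, "wx": 0, "wy": 0, "wz": -0.1}, {"dx": 0, "dy": 0, "dz": -0.03, "wx": 0, "wy": 0, "wz": -0.1}, {"dx": 0, "dy": 0, "dz": 0, "wx": 0, "wy": 0, "wz": -0.094}, {"dx": 0.025, "dy": -0.006, "dz": 0, "wx": 0, "wy": 0, "wz": 0}, {"dx": 0.027, "dy": -0.006, "dz": 0, "wx": 0, "wy": 0, "wz": 0}, {"dx": 0, "dy": 0, "dz": 0, "wx": 0, "wy": 0, "wz": 0}, {"dx": 0, "dy": 0, "dz": 0, "wx": 0, "wy": 0, "wz": 0}]'

```text
t: 5.55
tool_pos: [0.5247, 0.1212, 0.2353]
orientation: [3.142, 0.0, 1.576]
wrist_force: [0.5, 0.0, 0.6]
opening: 0.085
finger_force: 0.0
```

Run:
```python
from cell import manip
import cv2,pickle
s=manip.snapshot("wrist");cv2.imwrite("pics/w3.png",s["img"][:,:,::-1]);pickle.dump(s,open("w3.pkl","wb"))
```

```text
(no output)
```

View pics/w3.png

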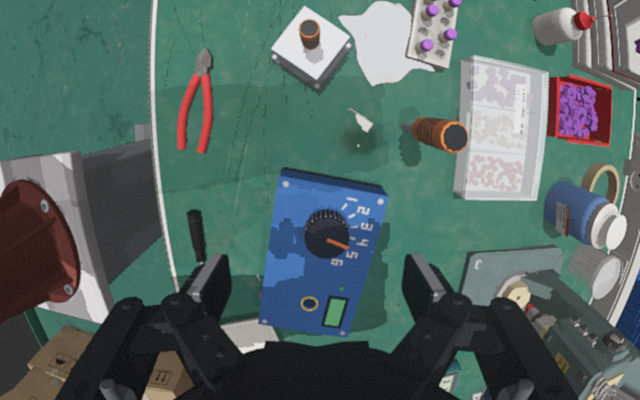

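The stylus stands in the block with its cap at (309,27) and lower end near (311,47); the pointer ends at (348,248), near the 4. I check the numbers.

Run:
```python
import pickle,cv2
from h import *
w=pickle.load(open("w3.pkl","rb"));I=w["img"].astype(int)
m=((I[:,:,0]>150)&(I[:,:,2]<110)&(I[:,:,0]-I[:,:,2]>80)).astype('uint8')
v,u=np.nonzero(m[225:256,315:352]);P=np.array([hit(w,(a+315,b+225),.082,1) for a,b in zip(u,v)])
vt=np.linalg.svd(P-P.mean(0),full_matrices=False)[2];print(len(P),P.mean(0),np.degrees(np.arctan2(vt[0,1],vt[0,0])))
print("cap",hit(w,(309.5,27),.11,1),"block",[hit(w,p,.055,1) for p in((307,6),(350,44),(316,82),(273,48))])
print("hole",hit(w,(310,304),.05,1))
print("figs",[np.degrees(np.arctan2(*(hit(w,p,.05,1)-[.5372,.0693])[::-1])) for p in((369,226),(365,241),(351,255),(336,262))])
a=cv2.resize(w["img"][190:280,270:390],None,fx=5,fy=5,interpolation=cv2.INTER_CUBIC);cv2.imwrite("pics/c3.png",a[:,:,::-1])
```

```text
49 [0.54747143 0.06439796] -23.75664013725299
cap [0.5193 0.2668] block [array([0.5154, 0.3051]), array([0.5584, 0.2644]), array([0.5249, 0.2242]), array([0.4819, 0.2601])]
hole [ 0.5189 -0.0346]
figs [np.float64(1.804941966073476), np.float64(-20.81132175598132), np.float64(-49.950272234291724), np.float64(-74.61153216724101)]
```

View pics/c3.png

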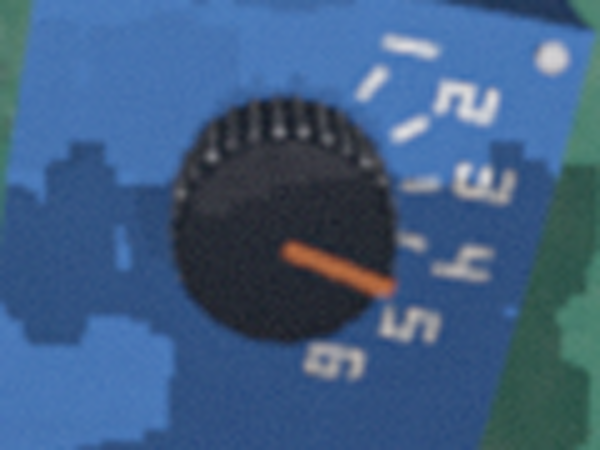

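Collar at -23.8°, which is stop 4. Now to the stylus at about (0.5195, 0.2655).

Call:
step_arm --moves '[{"dx": 0.036, "dy": -0.001, "dz": 0, "wx": 0, "wy": 0, "wz": 0}, {"dx": 0.036, "dy": -0.001, "dz": 0, "wx": 0, "wy": 0, "wz": 0}, {"dx": 0.036, "dy": -0.001, "dz": 0, "wx": 0, "wy": 0, "wz": 0}, {"dx": 0.036, "dy": -0.0015, "dz": 0, "wx": 0, "wy": 0, "wz": 0}, {"dx": 0, "dy": 0, "dz": 0.03, "wx": 0, "wy": 0, "wz": 0}, {"dx": 0, "dy": 0, "dz": 0.03, "wx": 0, "wy": 0, "wz": 0}, {"dx": 0, "dy": 0, "dz": 0, "wx": 0, "wy": 0, "wz": 0}, {"dx": 0, "dy": 0, "dz": 0, "wx": 0, "wy": 0, "wz": 0}]'

```text
t: 6.4
tool_pos: [0.5199, 0.2642, 0.1756]
orientation: [-3.141, 0.0, 1.574]
wrist_force: [0.1, 0.0, 0.5]
opening: 0.0849
finger_force: 0.0
```

Run:
```python
from cell import manip
import cv2,pickle
s=manip.snapshot("wrist");cv2.imwrite("pics/w4.png",s["img"][:,:,::-1]);pickle.dump(s,open("w4.pkl","wb"))
t=manip.get_state();print(t["tool_pos"],t["orientation"])
```

```text
[0.52061328 0.26446378 0.1765532 ] [ 3.14045590e+00 -2.81867897e-04  1.57382759e+00]
```

View pics/w4.png

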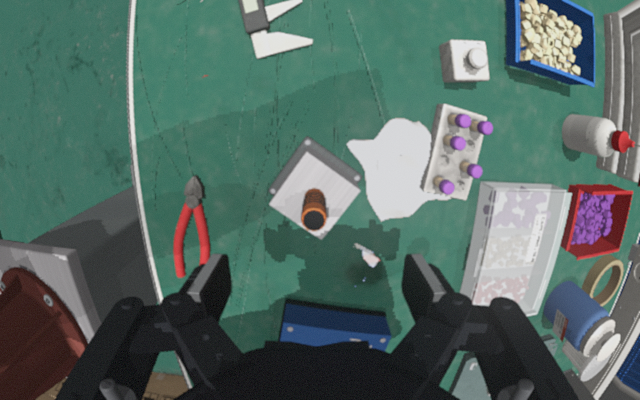

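Run:
```python
import pickle
from h import *
w=pickle.load(open("w4.pkl","rb"))
print(hit(w,(314,218),.11,1),[hit(w,p,.055,1) for p in((308,146),(361,187),(322,239),(270,195))])
```

```text
[0.5192 0.2668] [array([0.5139, 0.3093]), array([0.5588, 0.2748]), array([0.5261, 0.2267]), array([0.4811, 0.2674])]
```

The cap at (314,218) puts the stylus at (0.519, 0.267). Descend and grip.

Call:
step_arm --moves '[{"dx": 0.0025, "dy": -0.001, "dz": 0.03, "wx": 0, "wy": 0, "wz": 0}, {"dx": 0, "dy": 0, "dz": 0.03, "wx": 0, "wy": 0, "wz": 0}, {"dx": 0, "dy": 0, "dz": 0.025, "wx": 0, "wy": 0, "wz": 0}, {"dx": 0, "dy": 0, "dz": 0.013, "wx": 0, "wy": 0, "wz": 0}, {"dx": 0, "dy": 0, "dz": 0, "wx": 0, "wy": 0, "wz": 0}, {"dx": 0, "dy": 0, "dz": 0, "wx": 0, "wy": 0, "wz": 0}]'

```text
t: 7.05
tool_pos: [0.5197, 0.2676, 0.0788]
orientation: [3.14, -0.001, 1.575]
wrist_force: [-0.3, 0.2, 0.3]
opening: 0.0848
finger_force: 0.0
```

Call:
step_arm --moves '[{"dx": 0, "dy": 0, "dz": 0, "wx": 0, "wy": 0, "wz": 0}, {"dx": 0, "dy": 0, "dz": 0, "wx": 0, "wy": 0, "wz": 0}, {"dx": 0, "dy": 0, "dz": 0, "wx": 0, "wy": 0, "wz": 0}, {"dx": 0, "dy": 0, "dz": 0, "wx": 0, "wy": 0, "wz": 0}, {"dx": 0, "dy": 0, "dz": 0, "wx": 0, "wy": 0, "wz": 0}, {"dx": 0, "dy": 0, "dz": 0, "wx": 0, "wy": 0, "wz": 0}, {"dx": 0, "dy": 0, "dz": 0, "wx": 0, "wy": 0, "wz": 0}, {"dx": 0, "dy": 0, "dz": 0, "wx": 0, "wy": 0, "wz": 0}, {"dx": 0, "dy": 0, "dz": 0, "wx": 0, "wy": 0, "wz": 0}, {"dx": 0, "dy": 0, "dz": 0, "wx": 0, "wy": 0, "wz": 0}]' --jaw 0.01 --newtons 60

```text
t: 8.05
tool_pos: [0.5188, 0.2675, 0.0776]
orientation: [3.141, -0.0, 1.575]
wrist_force: [-1.8, 0.6, 5.0]
opening: 0.0167
finger_force: 58.4
```

Call:
step_arm --moves '[{"dx": 0, "dy": 0, "dz": -0.02, "wx": 0, "wy": 0, "wz": 0}, {"dx": 0, "dy": 0, "dz": -0.03, "wx": 0, "wy": 0, "wz": 0}, {"dx": 0, "dy": 0, "dz": -0.03, "wx": 0, "wy": 0, "wz": 0}, {"dx": 0, "dy": -0.015, "dz": -0.03, "wx": 0, "wy": 0, "wz": 0}, {"dx": -0.03, "dy": -0.015, "dz": 0, "wx": 0, "wy": 0, "wz": 0}, {"dx": -0.04, "dy": 0, "dz": 0, "wx": 0, "wy": 0, "wz": 0}, {"dx": -0.04, "dy": 0, "dz": 0, "wx": 0, "wy": 0, "wz": 0}, {"dx": -0.04, "dy": 0, "dz": 0, "wx": 0, "wy": 0, "wz": 0}, {"dx": -0.04, "dy": 0, "dz": 0, "wx": 0, "wy": 0, "wz": 0}, {"dx": -0.04, "dy": 0, "dz": 0, "wx": 0, "wy": 0, "wz": 0}, {"dx": -0.04, "dy": 0.015, "dz": 0, "wx": 0, "wy": 0, "wz": 0}, {"dx": -0.03, "dy": 0.013, "dz": 0, "wx": 0, "wy": 0, "wz": 0}]'

```text
t: 9.25
tool_pos: [0.518, -0.0348, 0.1873]
orientation: [3.141, 0.0, 1.574]
wrist_force: [0.3, 0.7, -0.0]
opening: 0.0168
finger_force: 58.7
```

Call:
step_arm --moves '[{"dx": 0, "dy": 0, "dz": 0.025, "wx": 0, "wy": 0, "wz": 0}, {"dx": 0, "dy": 0, "dz": 0.02, "wx": 0, "wy": 0, "wz": 0}, {"dx": 0, "dy": 0, "dz": 0.005, "wx": 0, "wy": 0, "wz": 0}, {"dx": 0, "dy": 0, "dz": 0, "wx": 0, "wy": 0, "wz": 0}, {"dx": 0, "dy": 0, "dz": 0, "wx": 0, "wy": 0, "wz": 0}]'

```text
t: 9.75
tool_pos: [0.5183, -0.0324, 0.138]
orientation: [3.141, 0.0, 1.575]
wrist_force: [-0.6, 0.8, -0.1]
opening: 0.0168
finger_force: 58.7
```

Run:
```python
from cell import manip
import cv2,pickle,numpy as np
w=manip.snapshot("wrist");s=manip.snapshot("scene");pickle.dump((w,s),open("w5.pkl","wb"))
t=manip.get_state();print(t["tool_pos"],t["orientation"],t["opening"])
a=cv2.resize(w["img"][190:400,210:430],None,fx=2.5,fy=2.5,interpolation=cv2.INTER_CUBIC)
b=cv2.resize(s["img"][190:310,310:430],(525,525),interpolation=cv2.INTER_CUBIC)
o=np.zeros((525,1075,3),'uint8');o[:,:550]=a;o[:,550:]=b
o=cv2.resize(o,(800,391));cv2.imwrite("pics/w5.png",o[:,:,::-1])
```

```text
[ 0.51858327 -0.03247038  0.13833392] [3.13993438e+00 3.60227200e-04 1.57527393e+00] 0.016370531975006316
```

View pics/w5.png

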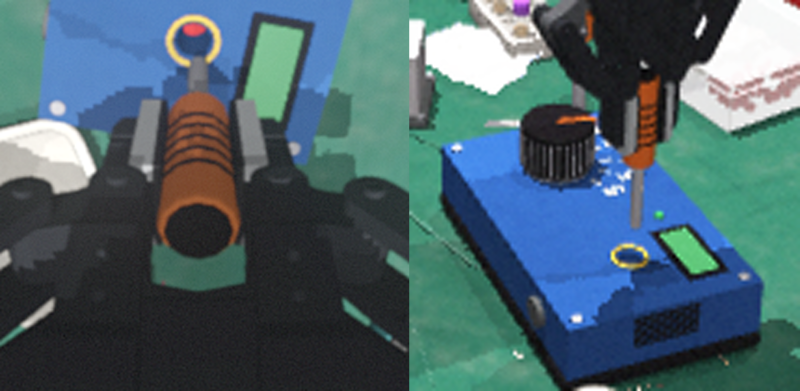

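Run:
```python
import pickle
from h import *
w,s=pickle.load(open("w5.pkl","rb"))
print("hole",hit(w,(313.7,211.5),.05,1),hit(s,(377.8,268.6),.05),"tip",hit(w,(317,222),.071,1),hit(s,(379.9,259.4),.071))
```

```text
hole [ 0.5174 -0.0328] [ 0.5184 -0.0322] tip [ 0.5198 -0.0333] [ 0.521  -0.0338]
```

Both cameras put the tip about 2.3 mm too far in x and 1 mm too low in y relative to the hole. Correct that and go in.

Call:
step_arm --moves '[{"dx": 0.001, "dy": -0.0022, "dz": 0, "wx": 0, "wy": 0, "wz": 0}, {"dx": 0, "dy": 0, "dz": 0.008, "wx": 0, "wy": 0, "wz": 0}, {"dx": 0, "dy": 0, "dz": 0.008, "wx": 0, "wy": 0, "wz": 0}, {"dx": 0, "dy": 0, "dz": 0.008, "wx": 0, "wy": 0, "wz": 0}, {"dx": 0, "dy": 0, "dz": 0.006, "wx": 0, "wy": 0, "wz": 0}, {"dx": 0, "dy": 0, "dz": 0, "wx": 0, "wy": 0, "wz": 0}, {"dx": 0, "dy": 0, "dz": 0, "wx": 0, "wy": 0, "wz": 0}]' --newtons 100

```text
t: 10.55
tool_pos: [0.5156, -0.0316, 0.1071]
orientation: [-3.141, -0.0, 1.575]
wrist_force: [0.0, -0.9, -0.2]
opening: 0.0159
finger_force: 97.4
```

Call:
step_arm --moves '[{"dx": 0, "dy": 0, "dz": 0.006, "wx": 0, "wy": 0, "wz": 0}, {"dx": 0, "dy": 0, "dz": 0.006, "wx": 0, "wy": 0, "wz": 0}, {"dx": 0, "dy": 0, "dz": 0.004, "wx": 0, "wy": 0, "wz": 0}, {"dx": 0, "dy": 0, "dz": 0.002, "wx": 0, "wy": 0, "wz": 0}, {"dx": 0, "dy": 0, "dz": 0, "wx": 0, "wy": 0, "wz": 0}, {"dx": 0, "dy": 0, "dz": 0, "wx": 0, "wy": 0, "wz": 0}]'

```text
t: 11.15
tool_pos: [0.5157, -0.0316, 0.0895]
orientation: [3.142, 0.0, 1.575]
wrist_force: [-0.8, 0.3, 3.3]
opening: 0.0158
finger_force: 97.5
```

Call:
step_arm --moves '[{"dx": 0, "dy": 0, "dz": 0.002, "wx": 0, "wy": 0, "wz": 0}, {"dx": 0, "dy": 0, "dz": 0.001, "wx": 0, "wy": 0, "wz": 0}, {"dx": 0, "dy": 0, "dz": 0.001, "wx": 0, "wy": 0, "wz": 0}, {"dx": 0, "dy": 0, "dz": 0, "wx": 0, "wy": 0, "wz": 0}, {"dx": 0, "dy": 0, "dz": 0, "wx": 0, "wy": 0, "wz": 0}]'

```text
t: 11.65
tool_pos: [0.5159, -0.0316, 0.0858]
orientation: [3.141, 0.0, 1.575]
wrist_force: [-2.9, 0.5, 9.5]
opening: 0.0156
finger_force: 98.3
```

Call:
step_arm --moves '[{"dx": 0, "dy": 0, "dz": 0.001, "wx": 0, "wy": 0, "wz": 0}, {"dx": 0, "dy": 0, "dz": 0, "wx": 0, "wy": 0, "wz": 0}, {"dx": 0, "dy": 0, "dz": 0, "wx": 0, "wy": 0, "wz": 0}]'

```text
t: 11.95
tool_pos: [0.516, -0.0317, 0.0854]
orientation: [3.14, 0.0, 1.575]
wrist_force: [-3.9, -0.9, 19.0]
opening: 0.0161
finger_force: 99.3
```

Run:
```python
from cell import manip
import cv2
s=manip.snapshot("scene");t=manip.get_state();print(t["wrist_force"],t["tool_pos"])
cv2.imwrite("pics/f.png",cv2.resize(s["img"][160:320,230:430],None,fx=3,fy=3,interpolation=cv2.INTER_CUBIC)[:,:,::-1])
```

```text
[-3.97231413 -0.61212388 17.76628013] [ 0.51604896 -0.03166997  0.08545258]
```

View pics/f.png

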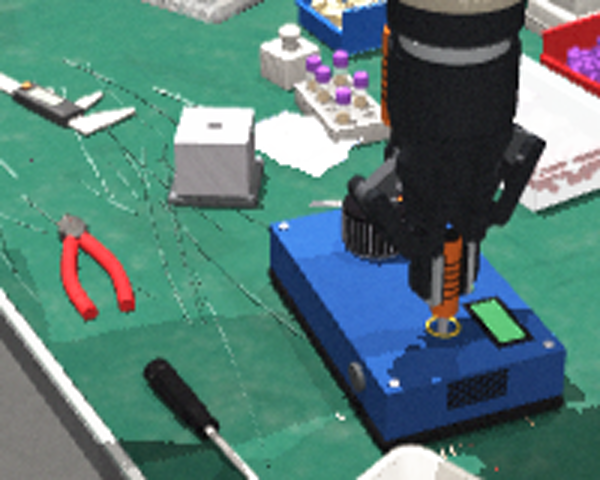

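The stylus shaft stands in the yellow-rimmed hole at (443,325), the stand is empty, and the other things are in place. The force stepped up sharply, so the button is on its stop.

```bash
python3 -c "
from cell import manip
print(manip.hand_in())"
```

```text
the job is handed in; nothing more can be done
None
```

I turned the collar to 4 and let go of it, then took the stylus from its stand and pressed the red button to its hard stop (about 18 N, against 6.4 N of spring); I handed the job in at about 12 s with the stylus still gripped and the button held down.

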